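Fetch a spoon blank from the tilt-out bin and set it against the carving stop

ROBOT

A 6-joint arm with a two-finger parallel gripper is mounted at the origin on the work surface. World frame = base frame: x ahead of the robot, y to its left, z up, the work surface at z = 0. Lengths are in mm, angles in rad, forces in N, time in s.
With the tool pointing down it reaches from about 275 to 1000 mm from the base axis. Payload 8.4 kg.
Tool frame: the origin (TCP) lies at the very end of the fingers, on their centre line; the grasp point (between the pads) lies manip.hold_point_z behind it (manip.hold_point_z is the distance from the TCP to the grasp point, in mm); z points along the fingers, y is the line along which they close (so a half turn about z gives the same grasp; the last joint's range is limited). The gripper opens to 85 mm and grips with 20 to 120 N. Pads are 22 mm wide; open, the fingers measure 114 mm over their backs; the gripper's body (76 mm by 85 mm) begins 54 mm behind the grasp point. The pads swing forward as they close: fully open they stand 13 mm farther back than shut.
Start: joints at [1.31, 0.353, 1.633, -0, 1.155, -0.002], TCP at [159.949, 604.189, 231.281] pointing down, gripper open.
Joint ranges: [-2.63, 2.63], [-0.92, 2.1], [0.06, 2.66], [-1.3, 4.44], [0, 2.69], [-3.02, 3.02]. Speed limits (rad/s): [2.22, 2.22, 2.79, 3.14, 3.14, 3.14].

INTERFACE

Orientations are given as [roll, pitch, yaw] about the fixed x, y, z axes, in that order (R = Rz(yaw) Ry(pitch) Rx(roll)).
In Python, from workcell import manip, optics gives the robot as it stands.
- The arm moves only by the shell command python3 -m handwheel 'ROWS' [OPENING] [FORCE]. ROWS is JSON, a list of rows, each an object with "delta_pos": the shift along the world's x, y, z in m, a list of three; "spin": the turn about the world's z in degrees. A call has 1 to 5 rows; each row shifts and turns the commanded pose from where the row before left it; what a row does not reach is not made up. A row lasts 1/12 s, in which the tool goes at most 41.7 mm and 7.16 degrees, less where a joint would pass 70% of its speed; a pose out of reach is approached as far as the arm can. A call with a gripper value outside its range is refused whole. OPENING is the finger opening in m, from 0 to 0.0854, set as the call begins (- or left out, the last holds). The fingers move at their own pace and stop on an object; FORCE is the grip in N (left out, the last holds). Time passes only in rows, so rows that do not move let the fingers close. It gives the time, the measured TCP pose, the force, the opening and the grip force at its end, in the units of the state.
- manip.observe(): the state, without advancing time (a new reading comes with each control period).
- optics.capture(name): name is "scene" or "top"; returns a dict with "img" (400x640x3 uint8, red, green, blue), "K" (3x3 intrinsics, pixels), "k1" (the pictures are not rectified: a ray, as slopes to the right and down, at radius r is drawn at 1 + k1 r^2 times it, then the intrinsics apply), "extrinsics" (4x4, takes a point from world to camera coordinates). Camera axes: x right, y up, looking along -z (the intrinsics and any distortion apply to the point x, -y, -z); pixel columns grow to the right and rows downward; lengths in mm; the calibration is good to about 2 mm. A picture is of the moment at which its call begins. There is no depth.
- manip.sign_off(): hands the job in; it is judged then, once.
The state is a dict: "time_s": time; "joint_positions": joint angles; "dq": joint speeds; "joint_torque": joint torques, N m; "tool_pos": TCP position; "eef_rot": TCP orientation; "wrist_force": force on the tool from outside, world axes, zero at the start; "torque": the same for the moment, N m; "width": finger opening in mm; "finger_force": force on a finger pad.
Only numpy, scipy, OpenCV 4.12 (cv2) and the standard library are available. Lean on these libraries where they do the work, as an engineer would, in place of code of your own. Each camera call takes 0.05 s, during which the arm holds its last target. There are 200 camera calls.

TASK

Tilt the blue parts bin forward, take the pale spoon blank out of it, and lay it gently, broad face down, on the carving board; push it along the board until its wide bowl end sits squarely against the dark stop. Then push the blue bin fully shut again. Keep the orange bin shut and leave everything else where it is.

Things in the scene. Friction and masses are not known exactly. Their poses are not given: they have to be found in the camera images.
- bin_blue (a joint): Tilt of the blue bin in rad: 0 = fully shut, grows as its top comes forward (towards the robot, the housing's -x), stop at 1.1. A stiff hinge (0.5 N m) holds it wherever it is left; moving it takes about 3 to 5 N at its top edge.
- bin_blue_hinge (a point): Hinge axis of the blue bin, along the housing's y, at the outer bottom edge of its front panel; 8 mm above the housing's origin. The flat panel is 152 wide, 8 thick, 205 mm high from the hinge, its outer face in line with the hinge; lower 165 mm clear, top 40 mm a blue lip. Inside width 140 mm; floor 6 mm; side walls 60 mm deep up to height 60, then 34 mm deep up to 165.
- bin_blue_edge (a point): Middle of the top edge of the blue bin's lip (4 mm behind the outer face, 205 mm from the hinge); moves with the bin. Shut, the lip stands 45 mm above the housing's roof, with free space behind it above the roof, so a finger can hook it from above and pull it forward.
- housing_blue: Fixed plywood housing of the blue bin, 100 deep (x) x 170 wide (y) x 168 mm high, on a 12 mm plinth. Origin: centre of the lower edge of its front (12 mm above the table); x points into the housing, away from the robot, y along its width, z up. Its roof, top face 168 mm above the origin, runs from 10 to 100 mm behind the front and covers the closed bin.
- spoon_blank: Pale wooden spoon blank, 140 long, 26 mm thick, 0.1 kg: bowl end 55 x 55 mm, handle 85 long x 30 wide. Origin at its middle. z runs along the length to the handle end (bowl -70 to -15 mm, handle -15 to +70), y across, x through the thickness. Stands in the blue bin, handle up, x pointing away from the front panel, and leans on the panel once the bin is tilted.
- spoon_blank_bowl_end (a point): Centre of the blank's flat bowl end face, 70 mm from its origin.
- carving_board: Fixed plank board 280 (x) x 190 (y) mm, top 18 mm above the table; origin under its centre; x points away from the robot to the dark stop across its far end (stop 30 mm thick, 30 mm above the board's top). A red gouge lies along its -y side, about 72 mm from the middle.
- board_stop (a point): Middle of the stop's face that looks to the robot, at the height of the board's top; axes as the board's. 110 mm from the board's origin along x.
- bin_orange (a joint): Tilt of the orange bin, built like the blue one, in rad: 0 = shut. Must stay shut.
- housing_orange: Fixed plywood housing of the orange bin, 100 deep (x) x 170 wide (y) x 168 mm high, on a 12 mm plinth. Origin: centre of the lower edge of its front (12 mm above the table); x points into the housing, away from the robot, y along its width, z up. Its roof, top face 168 mm above the origin, runs from 10 to 100 mm behind the front and covers the closed bin.
- wax_tin: Silver tin, 48 mm across, 28 mm high, on the roof of the blue bin's housing, centre about 75 mm behind its front; origin under its centre. Bystander.
- tape_puck: Yellow round tin, 44 mm across, 22 mm high, on the roof of the orange bin's housing, centre about 75 mm behind its front; origin under its centre. Bystander.
- board_gouge: Red-handled gouge, 185 mm long, 20 mm thick, lying along its x, blade to +x; origin on the underside at the ferrule. Bystander.
- bench_gouge: Dark-handled gouge, 185 mm long, 20 mm thick, lying along its x, blade to +x; origin on the underside at the ferrule. Bystander.
- mallet: Round wooden mallet standing on its head, 92 mm across, 210 mm high; origin under its centre. Bystander.
- plaster_form: Plaster form, 112 mm across, 105 mm high; origin under its centre. Bystander.

How it is judged:
By the outcome, as a careful person would: the job done as asked, in the order asked, and still so for the second after the job is handed in, with the robot touching nothing.
It also fails if it takes over 72 s, if anything falls off the work surface, if the arm or the gripper's body presses on something with over 40 N, if the wrist force passes 120 N, or if a joint passes its speed limit or range.

## Working session

There is one attempt and no reset: what is moved stays moved. The work goes in short steps, Python scripts to look and compute and a shell command to move; the robot and the scene stay as the last step left them, time stands still between calls to the robot, and variables do not carry over. Pictures are saved under pics/ and viewed, at most 10 in all, crops included, and the job is handed in when it is done.

```bash
ls; mkdir -p pics; python3 - <<'E'
from workcell import manip, optics
import cv2
for n in("scene","top"):
    c=optics.capture(n); cv2.imwrite(f"pics/{n}0.png",c["img"][:,:,::-1]); print(n,c["K"],c["k1"],c["extrinsics"])
print(manip.observe(), manip.hold_point_z)
E
```

```text
pics
scene [[384.0363059    0.         316.17393545]
 [  0.         384.0363059  196.03649333]
 [  0.           0.           1.        ]] -0.0456779687497935 [[-7.44379629e-01 -6.67742509e-01  4.34849307e-03  3.99797679e+02]
 [ 6.34224786e-01 -7.04947410e-01  3.17502865e-01 -3.94568636e+02]
 [-2.08944700e-01  2.39100587e-01  9.48247342e-01 -1.41260782e+03]
 [ 0.00000000e+00  0.00000000e+00  0.00000000e+00  1.00000000e+00]]
top [[389.15969351   0.         320.58267099]
 [  0.         389.15969351 200.75994024]
 [  0.           0.           1.        ]] -0.043623515352859056 [[-1.62814479e-02 -9.99865183e-01  2.12845986e-03  1.35098091e+01]
 [ 9.75733995e-01 -1.54235532e-02  2.18415396e-01 -5.43724571e+02]
 [-2.18353121e-01  5.63292953e-03  9.75853567e-01 -1.21882068e+03]
 [ 0.00000000e+00  0.00000000e+00  0.00000000e+00  1.00000000e+00]]
{'time_s': 0.1, 'joint_positions': array([ 1.30960974e+00,  3.53583798e-01,  1.63406698e+00, -2.07514645e-05,
        1.15520318e+00, -2.37732070e-03]), 'dq': array([-0.00091782, -0.00211697, -0.00109917,  0.00116423,  0.00018887,
       -0.00066552]), 'joint_torque': array([-2.32120465e-04, -6.06356978e+01, -3.42823899e+01, -2.46821529e-06,
        3.79646124e-03, -1.68022933e-05]), 'tool_pos': array([159.83676831, 603.76811721, 230.63060285]), 'eef_rot': array([-3.14033131e+00,  1.59758892e-05,  2.88279178e+00]), 'wrist_force': array([-0.34404666,  0.33246887, -0.04330322]), 'torque': array([-0.02401872,  0.00278843, -0.0006552 ]), 'finger_force': 0.0, 'width': 84.93081707827383} 18.700000000000003
```

View pics/scene0.png

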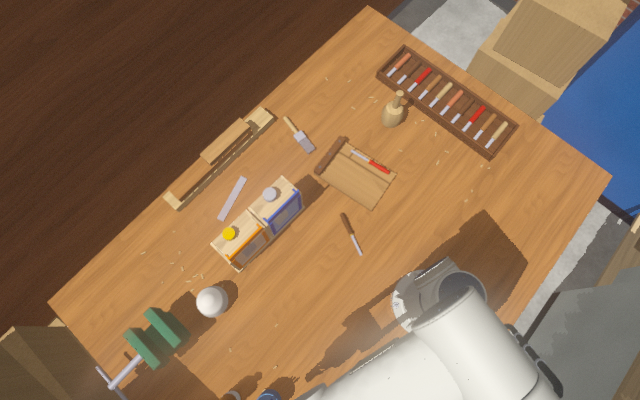

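View pics/top0.png

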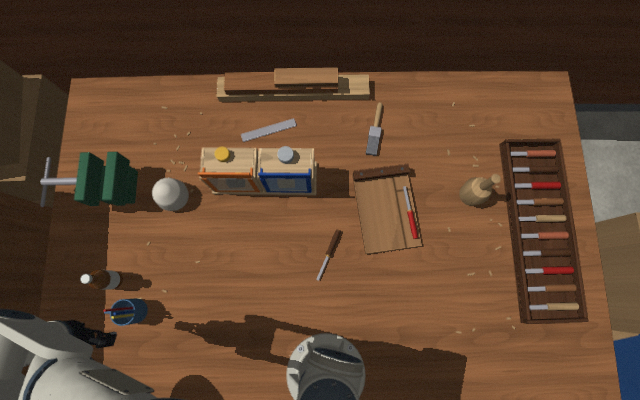

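The scene view shows the blue bin around (281,210), the orange bin around (240,245) and the board around (356,175). In the top view the blue bin is around (287,178), the board around (388,210) with its stop at (382,172), and the gouge at (412,212). Next I'll enlarge both.

```bash
cat > h.py <<'E'
import numpy as np, cv2
from workcell import manip, optics
def cam(n):
    c=optics.capture(n); c["hsv"]=cv2.cvtColor(c["img"],cv2.COLOR_RGB2HSV); return c
def ray(c,uv):
    K=np.array(c["K"]); p=cv2.undistortPoints(np.array([[uv]],float),K,np.array([c["k1"],0,0,0,0.]))[0,0]
    E=np.array(c["extrinsics"]); R=E[:3,:3]; o=-R.T@E[:3,3]; d=R.T@np.array([p[0],-p[1],-1]); return o,d/np.linalg.norm(d)
def onz(c,uv,z):
    o,d=ray(c,uv); return o+d*(z-o[2])/d[2]
def tri(c1,p1,c2,p2):
    o1,d1=ray(c1,p1);o2,d2=ray(c2,p2)
    s=np.linalg.lstsq(np.c_[d1,-d2],o2-o1,rcond=None)[0]; a=o1+s[0]*d1;b=o2+s[1]*d2
    return (a+b)/2,np.linalg.norm(a-b)
def proj(c,P):
    E=np.array(c["extrinsics"]); q=E[:3,:3]@np.array(P,float)+E[:3,3]; x,y=q[0]/-q[2],-q[1]/-q[2]; s=1+c["k1"]*(x*x+y*y)
    K=np.array(c["K"]); return np.array([K[0,0]*x*s+K[0,2],K[1,1]*y*s+K[1,2]])
def crop(c,x0,y0,w,h,k): return cv2.resize(c["img"][y0:y0+h,x0:x0+w,::-1],None,fx=k,fy=k,interpolation=cv2.INTER_CUBIC)
E
python3 - <<'E'
from h import *
s,t=cam("scene"),cam("top")
a=np.vstack([crop(s,205,130,200,150,4)[:,:800]]); cv2.imwrite("pics/s1.png",a)
b=crop(t,190,135,240,125,3.3333); cv2.imwrite("pics/t1.png",b[:, :800])
E
```

```text
(no output)
```

View pics/s1.png

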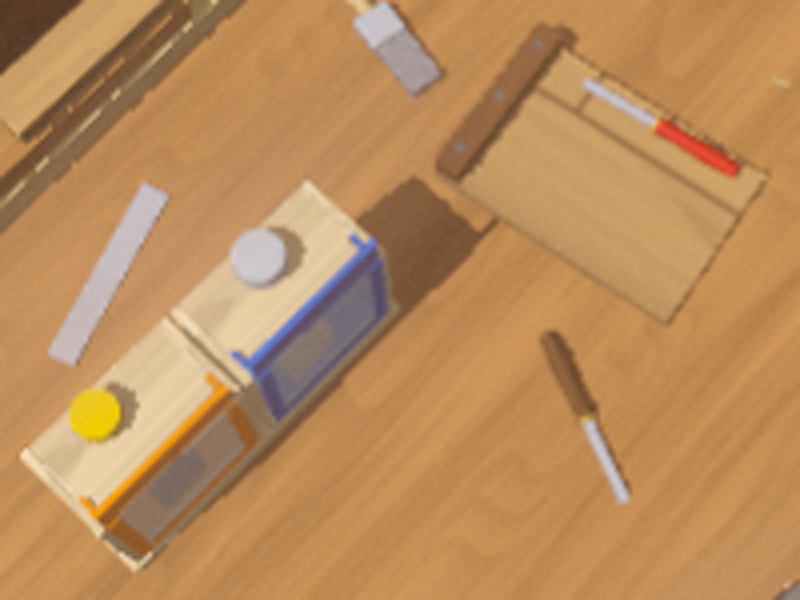

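View pics/t1.png

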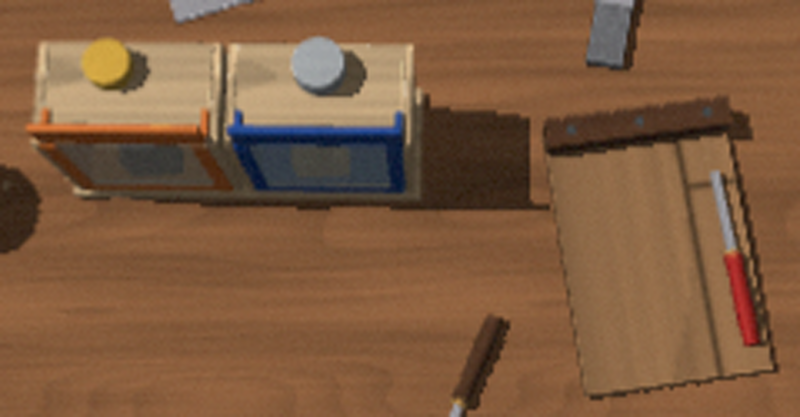

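The scene crop shows the lip running from (248,366) to (380,245), the board's near corners at (668,323) and (767,176), and the stop face ends near (459,183) and (560,48). The top crop shows the lip from (236,130) to (404,122), the board corners at (588,397) and (774,369), and the stop ends at (551,152) and (731,134). I'll triangulate these.

```bash
python3 - <<'E'
from h import *
s,t=cam("scene"),cam("top")
S=lambda x,y:(205+(x-1.5)/4,130+(y-1.5)/4)
T=lambda x,y:(190+(x-1.2)/3.3333,135+(y-1.2)/3.3333)
for n,a,b in [("lipL",(248,366),(236,130)),("lipR",(380,245),(404,122)),("boardNL",(668,323),(588,397)),("boardNR",(767,176),(774,369)),
 ("stopL",(459,183),(551,152)),("stopR",(560,48),(731,134)),("waxtin top",(259,256),(318,62)),("roofbackR",(307,181),(412,44)),("roofbackL",(174,316),(230,44)),("hBL",(283,418),(252,192)),("hBR",(388,312),(404,192))]:
    print(n,*[np.round(v,1) for v in tri(s,S(*a),t,T(*b))], "top@18",np.round(onz(t,T(*b),18)[:2],1))
# colour masks
m=cv2.inRange(t["hsv"],(108,150,60),(125,255,255)); m[:,:230]=0; m[:,340:]=0;m[:140]=0;m[210:]=0
print("blue top rect",cv2.minAreaRect(cv2.findNonZero(m)))
for nm,c,l in(("t",t,(0,200,120)),("s",s,(0,200,120))):
    m=cv2.inRange(c["hsv"],l,(6,255,255)); m[:, :340]=0;m[:,425:]=0;m[:130]=0;m[260:]=0
    r=cv2.minAreaRect(cv2.findNonZero(m));print(nm,r,np.round(onz(c,r[0],28),1),[np.round(onz(c,p,28)[:2],0) for p in cv2.boxPoints(r)])
E
```

```text
lipL [601.9 185.4 182.6] 2.2 top@18 [652.6 210.7]
lipR [590.9  33.9 213.3] 15.3 top@18 [658.4  36.5]
boardNL [ 372.  -144.6    1.4] 2.1 top@18 [ 371.7 -142.6]
boardNR [ 395.9 -333.1    4.8] 3.0 top@18 [ 396.1 -329.7]
stopL [ 624.9 -115.6    7.2] 3.6 top@18 [ 623.7 -114.8]
stopR [ 652.7 -312.4  -21.9] 1.5 top@18 [ 640.3 -302.5]
waxtin top [659.2 110.1 199.8] 2.5 top@18 [725.4 126. ]
roofbackR [684.6  25.5 174.6] 2.0 top@18 [743.8  27.2]
roofbackL [687.2 194.7 169.9] 5.7 top@18 [747.  218.8]
hBL [574.2 186.6  64.5] 0.6 top@18 [586.1 193.1]
hBR [581.1  37.3  24.1] 1.9 top@18 [583.6  37.3]
blue top rect ((284.0, 174.5), (11.0, 50.0), 90.0)
t ((412.1341247558594, 224.7926788330078), (25.492706298828125, 3.841366767883301), 77.90524291992188) [ 464.1 -299.4   28. ] [array([ 505., -287.]), array([ 508., -300.]), array([ 423., -312.]), array([ 421., -299.])]
s ((378.5440979003906, 166.42645263671875), (20.922828674316406, 3.2584729194641113), 30.963754653930664) [ 465.4 -298.6   28. ] [array([ 506., -286.]), array([ 509., -300.]), array([ 425., -312.]), array([ 422., -298.])]
```

```bash
python3 - <<'E'
from h import *
s,t=cam("scene"),cam("top")
S=lambda x,y:(205+(x-1.5)/4,130+(y-1.5)/4)
T=lambda x,y:(190+(x-1.2)/3.3333,135+(y-1.2)/3.3333)
for n,z,a,b in [("lipL",225,(248,366),(236,130)),("lipR",225,(380,245),(404,122)),("roofbackR",180,(307,181),(412,44)),("roofbackL",180,(174,316),(230,44)),("tin",208,(259,256),(318,62)),("boardNL",18,(668,323),(588,397)),("boardNR",18,(767,176),(774,369))]:
    print(n,np.round(onz(s,S(*a),z),1),np.round(onz(t,T(*b),z),1))
# fit stop face: dark stop mask in top
m=cv2.inRange(t["hsv"],(0,60,20),(15,255,95)); m[:,:352]=0;m[:,412]=0;m[:,412:]=0;m[:160]=0;m[182:]=0
print("stop",cv2.minAreaRect(cv2.findNonZero(m)))
# annotate guess of model
H=np.array([589,110,12.]);
def draw(c,im,x0,y0,k,pts,col):
    q=np.array([(proj(c,p)-[x0,y0])*k+k/2 for p in pts]); cv2.polylines(im,[np.round(q).astype(int)],False,col,1)
out=[]
for c,x0,y0,w,h,k in((s,245,170,70,70,5),(t,250,140,70,70,5),):
    im=crop(c,x0,y0,w,h,k)
    draw(c,im,x0,y0,k,[H+[0,76,213],H+[0,-76,213],H+[0,-76,8],H+[0,76,8],H+[0,76,213]],(0,0,255))
    draw(c,im,x0,y0,k,[H+[10,85,168],H+[10,-85,168],H+[100,-85,168],H+[100,85,168],H+[10,85,168]],(0,255,0))
    out.append(im)
B=np.array([510,-219.]); a=np.radians(7.2); R=np.array([[np.cos(a),-np.sin(a)],[np.sin(a),np.cos(a)]])
b=lambda x,y,z:[*(B+R@[x,y]),z]
for c,x0,y0 in((s,305,130),(t,350,155)):
    im=crop(c,x0,y0,100,100,4)[:,:400]
    draw(c,im,x0,y0,4,[b(-140,-95,18),b(-140,95,18),b(110,95,18),b(110,-95,18),b(-140,-95,18)],(0,0,255))
    draw(c,im,x0,y0,4,[b(110,95,48),b(110,-95,48)],(0,255,0))
    out.append(im[:250] if 0 else cv2.resize(im,(350,350)) )
P=np.vstack([np.hstack(out[:2]),np.hstack(out[2:])]); P=cv2.resize(P,None,fx=.855,fy=.855,interpolation=cv2.INTER_AREA);print(P.shape); cv2.imwrite("pics/fit.png",P)
E
```

```text
lipL [589.3 190.2 225. ] [590.3 178.8 225. ]
lipR [579.9  38.4 225. ] [595.2  32.6 225. ]
roofbackR [681.8  27.  180. ] [683.7  25.3 180. ]
roofbackL [680.9 196.2 180. ] [686.4 192.8 180. ]
tin [655.3 111.7 208. ] [657.6 109.2 208. ]
boardNL [ 369.6 -139.2   18. ] [ 371.7 -142.6   18. ]
boardNR [ 393.1 -327.    18. ] [ 396.1 -329.7   18. ]
stop ((381.9999694824219, 172.49998474121094), (57.99999237060547, 16.999996185302734), -0.0)
(598, 598, 3)
```

View pics/fit.png

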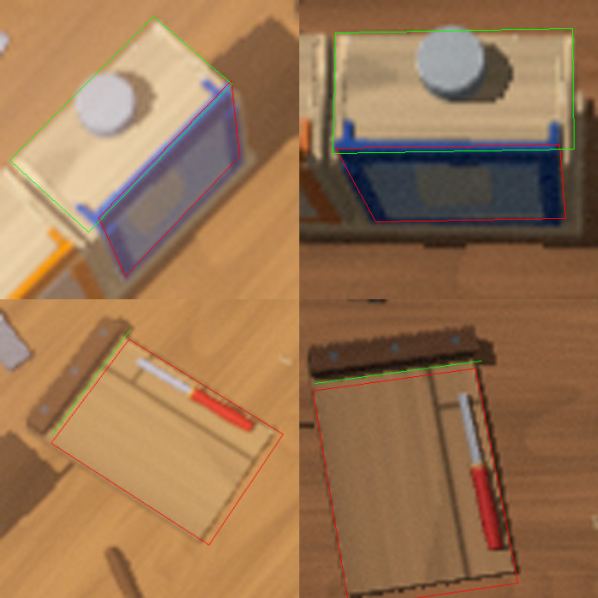

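The fit puts the blue housing's origin near (586.5, 110.5) with yaw about 0, and the board's origin near (512, -219) with yaw about 7.2°. Both fits are within 3 mm. I'll close the gripper and move above the gap behind the lip.

```bash
python3 -m handwheel '[{"delta_pos":[0.0227,-0.0247,0.016],"spin":0.74},{"delta_pos":[0.0227,-0.0247,0.016],"spin":0.74},{"delta_pos":[0.0227,-0.0247,0.016],"spin":0.74},{"delta_pos":[0.0227,-0.0247,0.016],"spin":0.74},{"delta_pos":[0.0227,-0.0247,0.016],"spin":0.74}]' 0 40 >/dev/null
python3 -m handwheel '[{"delta_pos":[0.0227,-0.0247,0],"spin":0.74},{"delta_pos":[0.0227,-0.0247,0],"spin":0.74},{"delta_pos":[0.0227,-0.0247,0],"spin":0.74},{"delta_pos":[0.0227,-0.0247,0],"spin":0.74},{"delta_pos":[0.0227,-0.0247,0],"spin":0.74}]' >/dev/null
python3 -m handwheel '[{"delta_pos":[0.0227,-0.0247,0],"spin":0.74},{"delta_pos":[0.0227,-0.0247,0],"spin":0.74},{"delta_pos":[0.0227,-0.0247,0],"spin":0.74},{"delta_pos":[0.0227,-0.0247,0],"spin":0.74},{"delta_pos":[0.0227,-0.0247,0],"spin":0.74}]' >/dev/null
python3 -m handwheel '[{"delta_pos":[0.0227,-0.0247,0],"spin":0.74},{"delta_pos":[0.0227,-0.0247,0],"spin":0.74},{"delta_pos":[0.0227,-0.0247,0],"spin":0.74},{"delta_pos":[0.0227,-0.0247,0],"spin":0.74},{"delta_pos":[0.0227,-0.0247,0],"spin":0.74}]'
python3 -m handwheel '[{"delta_pos":[0,0,0],"spin":0},{"delta_pos":[0,0,0],"spin":0}]'
```

```text
time_s: 2.07
tool_pos: [614.9, 108.7, 311.4]
eef_rot: [3.141, 0.0, 3.142]
wrist_force: [0.1, 1.3, 0.4]
width: -0.2
finger_force: 0.0
time_s: 2.23
tool_pos: [614.6, 108.8, 310.8]
eef_rot: [-3.142, -0.001, 3.138]
wrist_force: [-0.1, 1.0, 0.2]
width: -0.2
finger_force: 0.0
```

```bash
python3 -m handwheel '[{"delta_pos":[0,0,-0.02],"spin":0},{"delta_pos":[0,0,-0.02],"spin":0},{"delta_pos":[0,0,-0.02],"spin":0},{"delta_pos":[0,0,-0.015],"spin":0},{"delta_pos":[0,0,-0.010],"spin":0}]'
python3 -m handwheel '[{"delta_pos":[0,0,-0.008],"spin":0},{"delta_pos":[0,0,-0.008],"spin":0},{"delta_pos":[0,0,-0.007],"spin":0},{"delta_pos":[0,0,0],"spin":0}]'
python3 - <<'E'
from h import *
s,t=cam("scene"),cam("top")
cv2.imwrite("pics/hook.png",np.hstack([crop(s,235,150,80,90,5),crop(t,245,110,80,90,5)]))
E
```

```text
time_s: 2.65
tool_pos: [612.3, 111.1, 224.6]
eef_rot: [-3.141, -0.002, -3.141]
wrist_force: [-0.6, 0.1, -0.6]
width: -0.2
finger_force: 0.0
time_s: 2.98
tool_pos: [613.4, 110.3, 202.2]
eef_rot: [-3.141, -0.001, 3.141]
wrist_force: [0.5, -0.6, -0.7]
width: 0.2
finger_force: 0.0
```

View pics/hook.png

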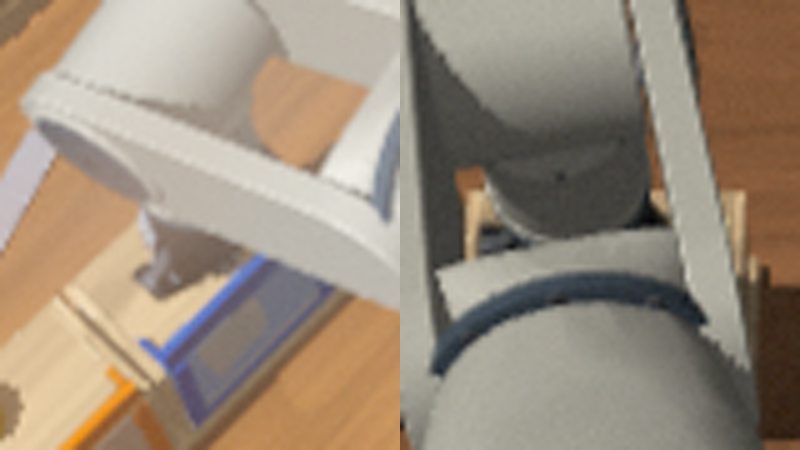

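```bash
python3 -m handwheel '[{"delta_pos":[-0.005,0,0],"spin":0},{"delta_pos":[-0.005,0,0],"spin":0},{"delta_pos":[-0.010,0,0],"spin":0},{"delta_pos":[-0.012,0,-0.001],"spin":0},{"delta_pos":[-0.0125,0,-0.001],"spin":0}]'
python3 -m handwheel '[{"delta_pos":[-0.0071,0,-0.0019],"spin":0},{"delta_pos":[-0.0071,0,-0.0019],"spin":0},{"delta_pos":[-0.0071,0,-0.0019],"spin":0},{"delta_pos":[-0.0071,0,-0.0019],"spin":0},{"delta_pos":[-0.0071,0,-0.0019],"spin":0}]'
python3 - <<'E'
from h import *
s,t=cam("scene"),cam("top")
cv2.imwrite("pics/hook2.png",np.hstack([crop(s,235,150,80,90,5),crop(t,245,110,80,90,5)]))
E
```

```text
time_s: 3.5
tool_pos: [569.4, 110.6, 202.1]
eef_rot: [3.141, 0.003, 3.141]
wrist_force: [3.0, 1.7, -1.6]
width: 0.4
finger_force: 1.4
time_s: 3.92
tool_pos: [533.5, 110.3, 191.6]
eef_rot: [3.141, 0.0, 3.141]
wrist_force: [2.0, 1.6, -0.5]
width: 0.3
finger_force: 1.2
```

View pics/hook2.png

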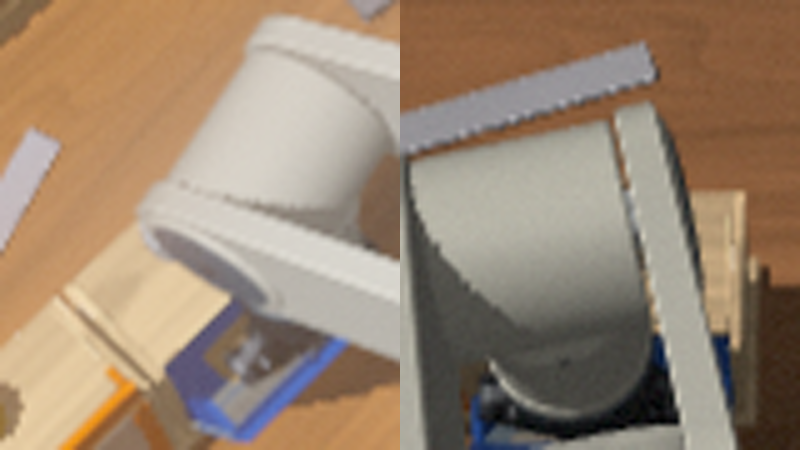

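The blue bin is tilting with the finger behind its lip, and the blank shows around (230,345) in the left crop. I'll keep following the arc.

```bash
python3 -m handwheel '[{"delta_pos":[-0.0066,0,-0.0032],"spin":0},{"delta_pos":[-0.0066,0,-0.0032],"spin":0},{"delta_pos":[-0.0066,0,-0.0032],"spin":0},{"delta_pos":[-0.0066,0,-0.0032],"spin":0},{"delta_pos":[-0.0066,0,-0.0032],"spin":0}]'
python3 -m handwheel '[{"delta_pos":[-0.0058,0,-0.0045],"spin":0},{"delta_pos":[-0.0058,0,-0.0045],"spin":0},{"delta_pos":[-0.0058,0,-0.0045],"spin":0},{"delta_pos":[-0.0058,0,-0.0045],"spin":0},{"delta_pos":[-0.0058,0,-0.0045],"spin":0}]'
python3 -m handwheel '[{"delta_pos":[-0.0048,0,-0.0055],"spin":0},{"delta_pos":[-0.0048,0,-0.0055],"spin":0},{"delta_pos":[-0.0048,0,-0.0055],"spin":0},{"delta_pos":[-0.0048,0,-0.0055],"spin":0},{"delta_pos":[-0.0048,0,-0.0055],"spin":0}]'
python3 -m handwheel '[{"delta_pos":[-0.0026,0,-0.004],"spin":0},{"delta_pos":[-0.0026,0,-0.004],"spin":0},{"delta_pos":[0,0,0],"spin":0}]'
```

```text
time_s: 4.43
tool_pos: [500.2, 110.1, 175.2]
eef_rot: [-3.141, -0.0, 3.141]
wrist_force: [2.5, -0.3, 0.1]
width: 0.2
finger_force: 1.0
time_s: 4.85
tool_pos: [471.5, 110.2, 152.8]
eef_rot: [-3.142, 0.0, 3.141]
wrist_force: [2.2, 1.1, 0.1]
width: -0.3
finger_force: 0.9
time_s: 5.27
tool_pos: [447.7, 110.2, 125.2]
eef_rot: [3.142, 0.0, 3.141]
wrist_force: [2.3, 0.6, 0.6]
width: -0.2
finger_force: 0.8
time_s: 5.52
tool_pos: [441.6, 110.0, 116.9]
eef_rot: [-3.141, -0.002, 3.141]
wrist_force: [-0.6, 0.3, 0.9]
width: 0.2
finger_force: 0.0
```

```bash
python3 -m handwheel '[{"delta_pos":[0.005,0,0.030],"spin":0},{"delta_pos":[0,0.01,0.035],"spin":0},{"delta_pos":[-0.01,0.03,0.025],"spin":0},{"delta_pos":[-0.015,0.035,0],"spin":0},{"delta_pos":[-0.015,0.035,0],"spin":0}]' 0.0854 >/dev/null
python3 -m handwheel '[{"delta_pos":[-0.015,0.035,0],"spin":0},{"delta_pos":[-0.015,0.035,0],"spin":0},{"delta_pos":[-0.015,0.035,0],"spin":0},{"delta_pos":[-0.015,0.035,0],"spin":0},{"delta_pos":[-0.015,0.035,0],"spin":0}]' >/dev/null
python3 -m handwheel '[{"delta_pos":[-0.015,0.035,0],"spin":0},{"delta_pos":[-0.015,0.035,0],"spin":0}]'
python3 - <<'E'
from h import *
s,t=cam("scene"),cam("top")
cv2.imwrite("pics/tilt.png",np.hstack([crop(s,235,165,80,100,5),crop(t,245,140,80,100,5)]))
E
```

```text
time_s: 6.52
tool_pos: [301.6, 466.6, 207.7]
eef_rot: [-3.141, -0.0, 3.141]
wrist_force: [0.8, 0.2, 0.3]
width: 85.6
finger_force: 0.0
```

View pics/tilt.png

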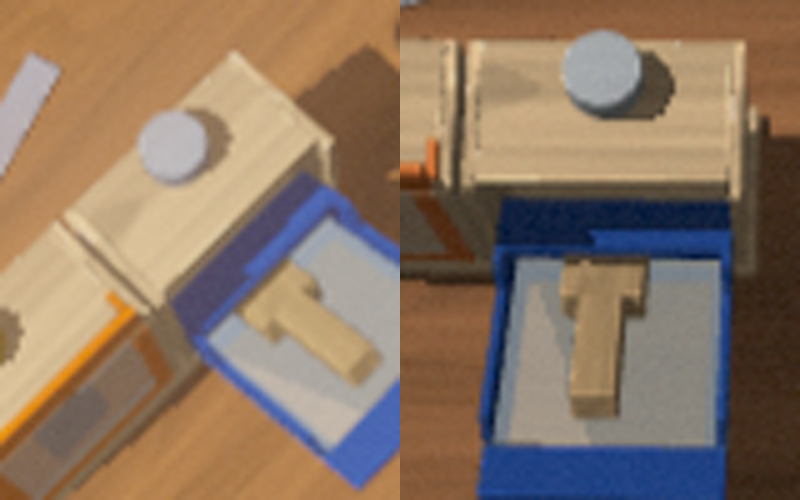

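The blank leans in the tilted bin, unobstructed. Its handle end is at about (595,398) in the top crop and (365,363) in the scene crop, and the handle-bowl junctions are at (600,313) and (303,304). I'll triangulate these points.

```bash
python3 - <<'E'
from h import *
s,t=cam("scene"),cam("top")
S=lambda x,y:(235+(x-2)/5,165+(y-2)/5)
T=lambda x,y:(245+(x-402)/5,140+(y-2)/5)
for n,a,b in [("endL",(348,376),(572,398)),("endR",(382,350),(616,397)),("end",(365,363),(594,397.5)),("juncL",(287,318),(579,318)),("juncR",(319,291),(623,310)),("bowlendR?",(290,262),(648,262)),
 ("lipL",(361,489),(479,497))]:
    print(n,*[np.round(v,1) for v in tri(s,S(*a),t,T(*b))])
E
```

```text
endL [474.8 136.4 105.9] 3.4
endR [469.8 107.9 119.8] 8.7
end [472.3 122.  112.6] 6.1
juncL [533.6 133.2  94.9] 6.8
juncR [531.6 104.3 107.2] 1.2
bowlendR? [576.7  92.4  46.9] 2.8
lipL [411.6 191.6 119.8] 3.5
```

```bash
python3 - <<'E'
from h import *
s,t=cam("scene"),cam("top")
H=np.array([586.5,110.5,20.])
for th in(1.0,1.06,1.1):
  for n,d,dep,y in[("lipL",205,0,76),("lipR",205,0,-76),("end",146,34,10),("endlow",146,8,10),("junc",61,34,10),("bowltop",6,34,10)]:
    P=H+[-d*np.sin(th)+dep*np.cos(th),y,d*np.cos(th)+dep*np.sin(th)]
    a=(proj(s,P)-[235,165])*5+2;b=(proj(t,P)-[245,140])*5+[402,2]
    print(th,n,P.round(0),a.round(0),b.round(0))
E
```

```text
1.0 lipL [414. 186. 131.] [361. 477.] [485. 494.]
1.0 lipR [414.  34. 131.] [505. 318.] [735. 490.]
1.0 end [482. 120. 127.] [353. 345.] [594. 383.]
1.0 endlow [468. 120. 106.] [368. 364.] [597. 411.]
1.0 junc [554. 120.  82.] [283. 296.] [601. 287.]
1.0 bowltop [600. 120.  52.] [241. 266.] [605. 229.]
1.06 lipL [408. 186. 120.] [368. 486.] [487. 506.]
1.06 lipR [408.  34. 120.] [511. 328.] [735. 502.]
1.06 end [476. 120. 121.] [360. 353.] [595. 395.]
1.06 endlow [463. 120.  98.] [373. 371.] [598. 421.]
1.06 junc [550. 120.  79.] [287. 299.] [601. 293.]
1.06 bowltop [598. 120.  53.] [243. 267.] [605. 232.]
1.1 lipL [404. 186. 113.] [372. 491.] [489. 514.]
1.1 lipR [404.  34. 113.] [514. 333.] [736. 510.]
1.1 end [472. 120. 117.] [364. 358.] [596. 402.]
1.1 endlow [460. 120.  93.] [377. 375.] [599. 427.]
1.1 junc [548. 120.  78.] [289. 302.] [601. 297.]
1.1 bowltop [597. 120.  53.] [244. 268.] [605. 234.]
```

The projected spoon model matches the image at θ ≈ 1.05 and y ≈ 120. I'll move above the handle at (496.5, 120) and descend with a 60 mm opening.

```bash
python3 -m handwheel '[{"delta_pos":[0.01625,-0.0289,0],"spin":0},{"delta_pos":[0.01625,-0.0289,0],"spin":0},{"delta_pos":[0.01625,-0.0289,0],"spin":0},{"delta_pos":[0.01625,-0.0289,0],"spin":0},{"delta_pos":[0.01625,-0.0289,0],"spin":0}]' 0.06 40 >/dev/null
python3 -m handwheel '[{"delta_pos":[0.01625,-0.0289,0],"spin":0},{"delta_pos":[0.01625,-0.0289,0],"spin":0},{"delta_pos":[0.01625,-0.0289,0],"spin":0},{"delta_pos":[0.01625,-0.0289,0],"spin":0},{"delta_pos":[0.01625,-0.0289,0],"spin":0}]' >/dev/null
python3 -m handwheel '[{"delta_pos":[0.01625,-0.0289,0],"spin":0},{"delta_pos":[0.01625,-0.0289,0],"spin":0},{"delta_pos":[0,0,-0.02],"spin":0},{"delta_pos":[0,0,-0.02],"spin":0},{"delta_pos":[0,0,-0.02],"spin":0}]'
python3 -m handwheel '[{"delta_pos":[0,0,-0.02],"spin":0},{"delta_pos":[0,0,-0.014],"spin":0},{"delta_pos":[0,0,-0.008],"spin":0},{"delta_pos":[0,0,0],"spin":0}]'
```

```text
time_s: 8.07
tool_pos: [497.9, 116.0, 147.5]
eef_rot: [3.142, 0.001, 3.137]
wrist_force: [-0.8, 1.1, 0.3]
width: 60.1
finger_force: 0.0
time_s: 8.4
tool_pos: [496.5, 117.0, 104.5]
eef_rot: [-3.141, -0.003, 3.14]
wrist_force: [-0.8, 0.9, -0.9]
width: 59.9
finger_force: 0.0
```

```bash
python3 -m handwheel '[{"delta_pos":[0,0.003,-0.006],"spin":0},{"delta_pos":[0,0,-0.006],"spin":0},{"delta_pos":[0,0,-0.005],"spin":0},{"delta_pos":[0,0,0],"spin":0}]'
python3 -m handwheel '[{"delta_pos":[0,0,0],"spin":0},{"delta_pos":[0,0,0],"spin":0},{"delta_pos":[0,0,0],"spin":0},{"delta_pos":[0,0,0],"spin":0},{"delta_pos":[0,0,0],"spin":0}]' 0.015 30
```

```text
time_s: 8.73
tool_pos: [497.4, 121.4, 88.3]
eef_rot: [-3.141, -0.001, 3.141]
wrist_force: [-0.2, 0.1, -0.1]
width: 60.5
finger_force: 0.0
time_s: 9.15
tool_pos: [497.9, 121.5, 89.1]
eef_rot: [3.141, 0.0, 3.141]
wrist_force: [-0.4, 1.2, 3.7]
width: 29.5
finger_force: 32.3
```

```bash
python3 -m handwheel '[{"delta_pos":[0.001,0,0.003],"spin":0},{"delta_pos":[-0.006,0,0.0038],"spin":0},{"delta_pos":[-0.0075,0,0.0047],"spin":0},{"delta_pos":[-0.0075,0,0.0047],"spin":0},{"delta_pos":[-0.0075,0,0.0047],"spin":0}]'
python3 -m handwheel '[{"delta_pos":[-0.0075,0,0.0047],"spin":0},{"delta_pos":[-0.0075,0,0.0047],"spin":0},{"delta_pos":[-0.0075,0,0.005],"spin":0},{"delta_pos":[-0.0075,0,0.005],"spin":0},{"delta_pos":[-0.0075,0,0.005],"spin":0}]'
python3 -m handwheel '[{"delta_pos":[-0.005,0,0.01],"spin":0},{"delta_pos":[-0.005,0,0.015],"spin":0},{"delta_pos":[0,0,0.02],"spin":0},{"delta_pos":[0,0,0.02],"spin":0},{"delta_pos":[0,0,0.02],"spin":0}]'
python3 - <<'E'
from h import *
s,t=cam("scene"),cam("top")
cv2.imwrite("pics/lift.png",np.hstack([crop(s,235,140,100,120,4),crop(t,245,140,100,120,4)]))
E
```

```text
time_s: 9.57
tool_pos: [469.0, 121.3, 110.1]
eef_rot: [-3.141, -0.0, 3.141]
wrist_force: [-1.2, -0.6, -1.7]
width: 29.3
finger_force: 31.6
time_s: 9.98
tool_pos: [431.9, 121.4, 134.6]
eef_rot: [3.142, 0.0, 3.141]
wrist_force: [-0.1, -0.5, -1.1]
width: 29.4
finger_force: 31.6
time_s: 10.4
tool_pos: [422.3, 121.4, 220.7]
eef_rot: [3.142, 0.0, 3.141]
wrist_force: [0.2, 0.7, -0.9]
width: 29.3
finger_force: 31.6
```

View pics/lift.png

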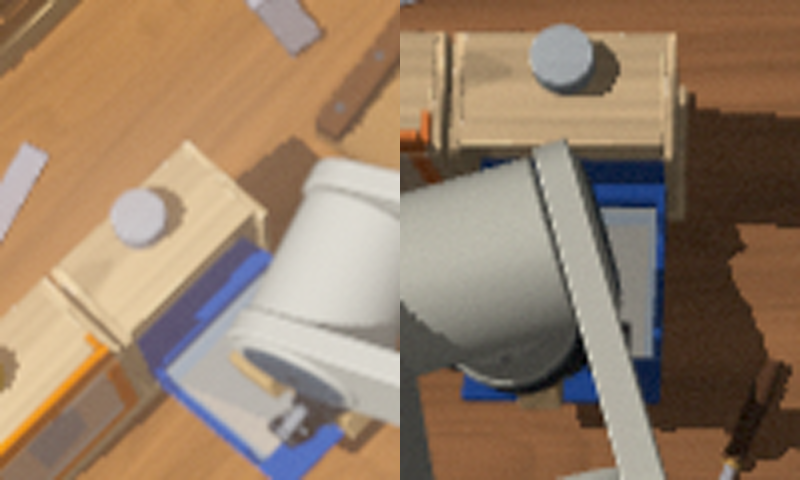

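The blank is held clear of the bin with its bowl forward and down. I'll carry it over the board, turning it +7.2°, and then lower it.

```bash
python3 -m handwheel '[{"delta_pos":[0.0032,-0.0268,0],"spin":0.6},{"delta_pos":[0.0032,-0.0268,0],"spin":0.6},{"delta_pos":[0.0032,-0.0268,0],"spin":0.6},{"delta_pos":[0.0032,-0.0268,0],"spin":0.6},{"delta_pos":[0.0032,-0.0268,0],"spin":0.6}]' >/dev/null
python3 -m handwheel '[{"delta_pos":[0.0032,-0.0268,0],"spin":0.6},{"delta_pos":[0.0032,-0.0268,0],"spin":0.6},{"delta_pos":[0.0032,-0.0268,0],"spin":0.6},{"delta_pos":[0.0032,-0.0268,0],"spin":0.6},{"delta_pos":[0.0032,-0.0268,0],"spin":0.6}]' >/dev/null
python3 -m handwheel '[{"delta_pos":[0.0032,-0.0268,0],"spin":0.6},{"delta_pos":[0.0032,-0.0268,0],"spin":0.6},{"delta_pos":[0,0,-0.025],"spin":0},{"delta_pos":[0,0,-0.025],"spin":0},{"delta_pos":[0,0,-0.02],"spin":0}]'
python3 -m handwheel '[{"delta_pos":[0,0,-0.02],"spin":0},{"delta_pos":[0,0,-0.015],"spin":0},{"delta_pos":[0,0,-0.015],"spin":0},{"delta_pos":[0,0,-0.01],"spin":0},{"delta_pos":[0,0,0],"spin":0}]'
python3 - <<'E'
from h import *
s,t=cam("scene"),cam("top")
cv2.imwrite("pics/lay.png",np.hstack([crop(s,290,110,100,120,4),crop(t,340,140,100,120,4)]))
E
```

```text
time_s: 11.75
tool_pos: [460.2, -200.5, 147.3]
eef_rot: [3.141, -0.001, -3.018]
wrist_force: [-0.9, 0.8, -1.7]
width: 29.8
finger_force: 31.6
time_s: 12.17
tool_pos: [459.5, -199.5, 86.9]
eef_rot: [3.14, -0.003, -3.016]
wrist_force: [0.1, 0.7, -0.7]
width: 29.4
finger_force: 31.6
```

View pics/lay.png

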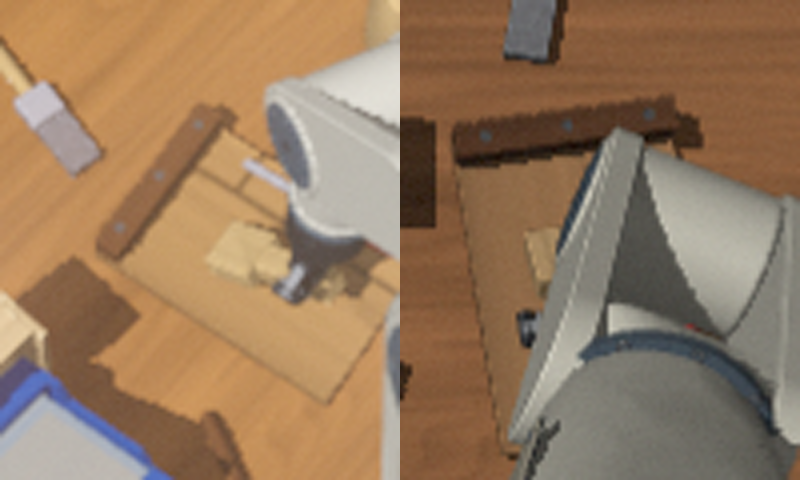

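The picture shows the blank above the board with its bowl towards the stop, around (232,255) in the left crop. That was my tenth picture, so from here I'll use numbers only. I'll lower slowly with a light grip.

```bash
python3 -m handwheel '[{"delta_pos":[0,0,-0.004],"spin":0},{"delta_pos":[0,0,-0.004],"spin":0},{"delta_pos":[0,0,-0.003],"spin":0},{"delta_pos":[0,0,-0.003],"spin":0},{"delta_pos":[0,0,-0.003],"spin":0}]' - 20
python3 -m handwheel '[{"delta_pos":[0,0,-0.003],"spin":0},{"delta_pos":[0,0,-0.003],"spin":0},{"delta_pos":[0,0,-0.003],"spin":0},{"delta_pos":[0,0,-0.003],"spin":0},{"delta_pos":[0,0,-0.003],"spin":0}]'
```

```text
time_s: 12.68
tool_pos: [460.6, -200.3, 72.3]
eef_rot: [-3.141, -0.001, -3.016]
wrist_force: [-7.2, -1.3, 7.5]
width: 29.5
finger_force: 32.2
time_s: 13.1
tool_pos: [460.8, -200.3, 57.2]
eef_rot: [-3.142, -0.0, -3.016]
wrist_force: [-3.6, -0.4, 5.8]
width: 29.3
finger_force: 31.6
```

```bash
python3 -m handwheel '[{"delta_pos":[0,0,-0.003],"spin":0},{"delta_pos":[0,0,-0.003],"spin":0},{"delta_pos":[0,0,-0.003],"spin":0},{"delta_pos":[0,0,-0.003],"spin":0},{"delta_pos":[0,0,-0.003],"spin":0}]' 0.015 20
python3 -m handwheel '[{"delta_pos":[0,0,-0.003],"spin":0},{"delta_pos":[0,0,-0.003],"spin":0},{"delta_pos":[0,0,-0.003],"spin":0},{"delta_pos":[0,0,-0.002],"spin":0},{"delta_pos":[0,0,0],"spin":0}]'
```

```text
time_s: 13.52
tool_pos: [461.1, -200.3, 41.9]
eef_rot: [-3.141, 0.0, -3.016]
wrist_force: [-3.0, -0.3, 3.7]
width: 29.3
finger_force: 31.5
time_s: 13.93
tool_pos: [461.1, -200.1, 30.6]
eef_rot: [3.141, -0.0, -3.016]
wrist_force: [-2.5, -0.2, 3.4]
width: 29.4
finger_force: 31.4
```

```bash
python3 -m handwheel '[{"delta_pos":[0,0,-0.002],"spin":0},{"delta_pos":[0,0,-0.0015],"spin":0},{"delta_pos":[0,0,0],"spin":0}]'
python3 -m handwheel '[{"delta_pos":[0,0,-0.0015],"spin":0},{"delta_pos":[0,0,-0.001],"spin":0},{"delta_pos":[0,0,0],"spin":0}]'
```

```text
time_s: 14.18
tool_pos: [461.2, -200.2, 27.4]
eef_rot: [-3.142, 0.0, -3.016]
wrist_force: [-2.4, -0.3, 3.5]
width: 29.2
finger_force: 31.5
time_s: 14.43
tool_pos: [461.1, -200.2, 24.9]
eef_rot: [3.142, -0.0, -3.016]
wrist_force: [-3.4, -0.2, 3.5]
width: 29.4
finger_force: 31.5
```

```bash
python3 -m handwheel '[{"delta_pos":[0,0,-0.0015],"spin":0},{"delta_pos":[0,0,0],"spin":0}]'
python3 -m handwheel '[{"delta_pos":[0,0,-0.0015],"spin":0},{"delta_pos":[0,0,0],"spin":0}]'
python3 - <<'E'
from h import *
for n in("scene","top"):
    c=cam(n); print(n,np.round(proj(c,[570,-190,44])),) 
    for P in([575,-185,44],[400,-205,44]): print(c["hsv"][tuple(np.round(proj(c,P)).astype(int)[::-1])])
E
```

```text
time_s: 14.6
tool_pos: [461.2, -200.2, 23.5]
eef_rot: [-3.141, 0.0, -3.016]
wrist_force: [-2.3, -0.8, 3.5]
width: 29.2
finger_force: 31.5
time_s: 14.77
tool_pos: [461.3, -200.3, 22.7]
eef_rot: [-3.142, 0.0, -3.016]
wrist_force: [-5.6, 1.3, 13.8]
width: 29.4
finger_force: 33.0
scene [342. 167.]
[ 16 116 204]
[112  23 122]
top [379. 193.]
[ 15 124 136]
[26 28 63]
```

```bash
python3 -m handwheel '[{"delta_pos":[0,0,0.0005],"spin":0},{"delta_pos":[0,0,0],"spin":0},{"delta_pos":[0,0,0],"spin":0},{"delta_pos":[0,0,0],"spin":0}]' 0.06
python3 -m handwheel '[{"delta_pos":[0,0,0.02],"spin":0},{"delta_pos":[0,0,0.04],"spin":0},{"delta_pos":[0,0,0.04],"spin":0},{"delta_pos":[-0.02,-0.02,0.03],"spin":0},{"delta_pos":[-0.03,-0.02,0],"spin":0}]' 
python3 -m handwheel '[{"delta_pos":[-0.04,0,0],"spin":0},{"delta_pos":[-0.04,0,0],"spin":0},{"delta_pos":[-0.03,0,0],"spin":0}]'
python3 - <<'E'
from h import *
s,t=cam("scene"),cam("top")
for c in (s,t):
    q=np.array([proj(c,[*p,18]) for p in[(380,-140),(400,-320),(630,-290),(610,-110)]]).astype(np.int32)
    M=np.zeros((400,640),np.uint8); cv2.fillPoly(M,[q],255)
    v=c["hsv"][M>0]; print(np.percentile(v,[5,25,50,75,95],axis=0).round())
    for b in range(110,-141,-20):
        a=np.radians(7.2); P=[[512+b*np.cos(a)-y*np.sin(a),-219+b*np.sin(a)+y*np.cos(a),44 if abs(y-25)<28 else 18] for y in(25,38,48,70)]
        print(b,[c["hsv"][tuple(np.round(proj(c,p)).astype(int)[::-1])].tolist() for p in P])
E
```

```text
time_s: 15.2
tool_pos: [461.2, -200.2, 22.4]
eef_rot: [3.142, -0.0, -3.016]
wrist_force: [0.3, 0.1, 0.0]
width: 59.8
finger_force: 0.0
time_s: 15.62
tool_pos: [415.9, -242.4, 158.4]
eef_rot: [-3.135, 0.009, -3.013]
wrist_force: [0.5, -1.6, 0.7]
width: 59.9
finger_force: 0.0
time_s: 15.87
tool_pos: [298.3, -239.5, 152.2]
eef_rot: [3.141, -0.001, -3.017]
wrist_force: [-1.0, -0.3, 0.0]
width: 60.0
finger_force: 0.0
[[ 11.  93. 172.]
 [ 16. 119. 196.]
 [ 17. 122. 202.]
 [ 17. 124. 207.]
 [ 19. 135. 223.]]
110 [[16, 126, 186], [15, 131, 148], [16, 125, 187], [17, 121, 200]]
90 [[17, 124, 205], [17, 124, 202], [17, 121, 204], [17, 122, 200]]
70 [[17, 121, 204], [17, 122, 202], [17, 123, 206], [17, 126, 201]]
50 [[19, 94, 222], [19, 93, 220], [19, 91, 226], [17, 125, 200]]
30 [[19, 96, 217], [18, 92, 222], [19, 92, 229], [17, 121, 202]]
10 [[19, 97, 214], [19, 100, 212], [19, 99, 217], [16, 121, 200]]
-10 [[19, 94, 219], [19, 91, 226], [18, 115, 195], [17, 125, 202]]
-30 [[19, 95, 220], [19, 94, 222], [17, 114, 201], [17, 124, 200]]
-50 [[19, 94, 223], [19, 92, 229], [18, 106, 190], [16, 12
[... 565 characters left out ...]
4, 129, 142]]
50 [[17, 105, 175], [17, 106, 171], [18, 105, 187], [14, 132, 141]]
30 [[17, 105, 173], [17, 105, 170], [17, 105, 180], [15, 124, 144]]
10 [[17, 107, 157], [17, 107, 134], [17, 104, 186], [14, 124, 144]]
-10 [[17, 104, 170], [18, 104, 130], [14, 129, 140], [14, 127, 142]]
-30 [[17, 107, 169], [16, 105, 124], [15, 129, 148], [15, 125, 141]]
-50 [[17, 105, 170], [17, 104, 193], [14, 128, 145], [13, 132, 143]]
-70 [[18, 106, 173], [17, 107, 197], [15, 130, 145], [14, 127, 145]]
-90 [[15, 131, 148], [15, 129, 148], [15, 127, 149], [14, 127, 141]]
-110 [[14, 125, 151], [13, 126, 150], [14, 126, 148], [14, 126, 144]]
-130 [[14, 130, 108], [14, 132, 83], [14, 130, 106], [13, 151, 64]]
```

```bash
cat > meas.py <<'E'
from h import *
a=np.radians(7.2); R=np.array([[np.cos(a),-np.sin(a)],[np.sin(a),np.cos(a)]]); B=np.array([512,-219.])
for n in("scene","top"):
    c=cam(n); q=np.array([proj(c,[*(B+R@p),30]) for p in[(-138,93),(-138,-55),(125,-55),(125,93)]]).astype(np.int32)
    M=np.zeros((400,640),np.uint8); cv2.fillPoly(M,[q],255)
    m=cv2.inRange(c["hsv"],(16,60,100),(24,115,255))&M
    k,l,st,_=cv2.connectedComponentsWithStats(m); i=1+np.argmax(st[1:,4]); ys,xs=np.nonzero(l==i)
    P=np.array([R.T@(onz(c,(x,y),44)[:2]-B) for x,y in zip(xs,ys)])
    e=np.percentile(P[:,0],[1,99]); h=P[:,0]<e[0]+70
    Hn=P[h]; s=np.polyfit(Hn[:,0],Hn[:,1],1)
    print(n,len(P),"x",e.round(1),"handle y slope deg",np.degrees(np.arctan(s[0])).round(1),"y at",Hn[:,1].mean().round(1),"y extent",np.percentile(P[:,1],[1,99]).round(1))
    far=[ (y0,P[(abs(P[:,1]-y0)<4),0].max().round(1)) for y0 in np.arange(P[:,1].min()+6,P[:,1].max()-4,8)]; print(" far edge",[f[1] for f in far])
    if n=="top":
        for yb in(-20,25,70): # stop face foot: first dark along x at board height
            v=[(x,int(c["hsv"][tuple(np.round(proj(c,[*(B+R@[x,yb]),18])).astype(int)[::-1])][2])) for x in range(96,136,3)]; print(" stop",yb,v)
E
python3 meas.py
```

```text
scene 413 x [-77.3  61.9] handle y slope deg -0.7 y at 29.5 y extent [-0.6 60.5]
 far edge [np.float64(61.9), np.float64(60.4), np.float64(61.3), np.float64(63.1), np.float64(64.0), np.float64(62.5), np.float64(60.2)]
top 519 x [-75.4  60.9] handle y slope deg -0.2 y at 26.0 y extent [-1.2 53. ]
 far edge [np.float64(60.1), np.float64(61.1), np.float64(62.0), np.float64(60.0), np.float64(61.0), np.float64(61.9)]
 stop -20 [(96, 148), (99, 143), (102, 142), (105, 145), (108, 145), (111, 145), (114, 144), (117, 131), (120, 54), (123, 27), (126, 45), (129, 45), (132, 74), (135, 81)]
 stop 25 [(96, 144), (99, 144), (102, 142), (105, 142), (108, 143), (111, 143), (114, 124), (117, 124), (120, 60), (123, 36), (126, 38), (129, 59), (132, 85), (135, 85)]
 stop 70 [(96, 142), (99, 141), (102, 141), (105, 141), (108, 142), (111, 138), (114, 125), (117, 57), (120, 57), (123, 50), (126, 25), (129, 50), (132, 83), (135, 83)]
```

```bash
python3 - <<'E'
from h import *
a=np.radians(7.2); R=np.array([[np.cos(a),-np.sin(a)],[np.sin(a),np.cos(a)]]); B=np.array([512,-219.])
def prof(c,f,xs,ch): 
    g=c["hsv"][:,:,ch].astype(np.float32); q=np.array([proj(c,f(x)) for x in xs],np.float32)
    return cv2.remap(g,q[:,:1],q[:,1:],cv2.INTER_LINEAR)[:,0]
xs=np.arange(85,128,.5)
for n in("top","scene"):
    c=cam(n)
    X,Y=[],[]
    for y in range(-45,90,4):
        v=prof(c,lambda x:[*(B+R@[x,y]),18],xs,2); b=np.median(v[:30]); i=np.argmax(v<b*.7)
        if i: X.append(xs[i]);Y.append(y)
    X,Y=np.array(X),np.array(Y)
    for _ in range(3):
        p=np.polyfit(Y,X,1); r=X-np.polyval(p,Y); k=abs(r)<2.5*r.std()+.1; X,Y=X[k],Y[k]
    print(n,"face x at y=27:",np.polyval(p,27).round(1),"extra yaw",np.degrees(-np.arctan(p[0])).round(2),"std",r.std().round(2),len(X))
    # board left edge (y about 95) via strongest gradient
    ys=np.arange(82,108,.5);X,Y=[],[]
    for x in range(-130,100,6):
        v=prof(c,lambda y:[*(B+R@[x,y]),18],ys,2); g=np.gradient(cv2.GaussianBlur(v.reshape(1,-1),(0,0),3)[0]); X.append(x);Y.append(ys[np.argmin(g)])
    X,Y=np.array(X,float),np.array(Y)
    for _ in range(4):
        p=np.polyfit(X,Y,1); r=Y-np.polyval(p,X); k=abs(r)<2*r.std()+.1; X,Y=X[k],Y[k]
    print(" left edge y",p[1].round(1),"extra yaw",np.degrees(np.arctan(p[0])).round(2),r.std().round(2),len(X))
E
```

```text
top face x at y=27: 117.0 extra yaw -0.18 std 1.02 34
 left edge y 94.2 extra yaw -0.16 1.03 36
scene face x at y=27: 119.1 extra yaw -0.71 std 0.96 33
 left edge y 95.7 extra yaw 0.01 0.49 37
```

The blank lies flat and aligned at x -76…61 in board axes, and the stop face is at about 117 with yaw 7.1°. I'll close the fingers behind the handle end and push.

```bash
python3 -m handwheel '[{"delta_pos":[0.03,0.009,0],"spin":0},{"delta_pos":[0.03,0.009,0],"spin":0},{"delta_pos":[0.03,0.009,0],"spin":0},{"delta_pos":[0.017,0.008,0],"spin":0},{"delta_pos":[0,0,0],"spin":0}]' 0 40
python3 -m handwheel '[{"delta_pos":[0,0,-0.03],"spin":0},{"delta_pos":[0,0,-0.03],"spin":0},{"delta_pos":[0,0,-0.02],"spin":0},{"delta_pos":[0,0,-0.01],"spin":0},{"delta_pos":[0,0,0],"spin":0}]'
```

```text
time_s: 16.58
tool_pos: [413.0, -204.3, 152.7]
eef_rot: [-3.141, 0.002, -3.013]
wrist_force: [-0.1, 0.6, 0.1]
width: 0.8
finger_force: 0.0
time_s: 17.0
tool_pos: [407.1, -204.5, 60.6]
eef_rot: [3.139, -0.003, -3.016]
wrist_force: [0.2, -0.2, 0.3]
width: -0.0
finger_force: 0.0
```

```bash
python3 -m handwheel '[{"delta_pos":[0,0,-0.014],"spin":0},{"delta_pos":[0,0,-0.012],"spin":0},{"delta_pos":[0,0,-0.006],"spin":0},{"delta_pos":[0,0,0],"spin":0}]'
python3 -m handwheel '[{"delta_pos":[0.004,0.0005,0],"spin":0},{"delta_pos":[0.004,0.0005,0],"spin":0},{"delta_pos":[0.004,0.0005,0],"spin":0},{"delta_pos":[0.004,0.0005,0],"spin":0},{"delta_pos":[0.004,0.0005,0],"spin":0}]'
python3 -m handwheel '[{"delta_pos":[0.004,0.0005,0],"spin":0},{"delta_pos":[0.004,0.0005,0],"spin":0},{"delta_pos":[0.004,0.0005,0],"spin":0},{"delta_pos":[0.004,0.0005,0],"spin":0},{"delta_pos":[0.004,0.0005,0],"spin":0}]'
python3 -m handwheel '[{"delta_pos":[0.003,0.0004,0],"spin":0},{"delta_pos":[0.003,0.0004,0],"spin":0},{"delta_pos":[0.003,0.0004,0],"spin":0},{"delta_pos":[0.003,0.0004,0],"spin":0},{"delta_pos":[0,0,0],"spin":0}]'
python3 meas.py | grep -v stop
```

```text
time_s: 17.33
tool_pos: [408.2, -205.3, 30.5]
eef_rot: [3.141, -0.0, -3.016]
wrist_force: [-0.3, 0.3, -0.5]
width: 0.2
finger_force: 0.0
time_s: 17.75
tool_pos: [428.8, -202.7, 31.0]
eef_rot: [-3.141, 0.0, -3.016]
wrist_force: [-1.7, 0.5, 0.7]
width: 0.3
finger_force: 0.6
time_s: 18.17
tool_pos: [448.5, -200.1, 30.5]
eef_rot: [3.142, -0.0, -3.016]
wrist_force: [-1.2, -0.9, 1.3]
width: 0.1
finger_force: 0.7
time_s: 18.58
tool_pos: [461.0, -198.7, 30.6]
eef_rot: [-3.141, 0.001, -3.016]
wrist_force: [0.1, -0.1, 0.3]
width: -0.1
finger_force: 0.0
scene 434 x [-48.2 100.6] handle y slope deg -29.7 y at 36.0 y extent [-2.4 78.1]
 far edge [np.float64(93.8), np.float64(100.4), np.float64(102.2), np.float64(99.7), np.float64(101.5), np.float64(99.0), np.float64(100.8), np.float64(98.4), np.float64(99.2), np.float64(45.1), np.float64(-16.0)]
top 217 x [31.  99.9] handle y slope deg -14.1 y at 32.2 y extent [ 1.4 53.7]
 far edge [np.float64(98.7), np.float64(100.1), np.float64(97.6), np.float64(98.5), np.float64(100.0), np.float64(100.4)]
```

Pushed in line, with the bowl end at about 100 (the handle readings are disturbed by the arm in view). I'll carry on in small steps until contact.

```bash
python3 -m handwheel '[{"delta_pos":[0.003,0.0004,0],"spin":0},{"delta_pos":[0.003,0.0004,0],"spin":0},{"delta_pos":[0.002,0.0002,0],"spin":0},{"delta_pos":[0.002,0.0003,0],"spin":0}]'
python3 -m handwheel '[{"delta_pos":[0.001,0.0001,0],"spin":0},{"delta_pos":[0.001,0.0001,0],"spin":0}]'
python3 -m handwheel '[{"delta_pos":[0.001,0.0001,0],"spin":0},{"delta_pos":[0.001,0.0002,0],"spin":0}]'
python3 -m handwheel '[{"delta_pos":[0.001,0.0001,0],"spin":0},{"delta_pos":[0.001,0.0001,0],"spin":0}]'
```

```text
time_s: 19.02
tool_pos: [470.4, -197.3, 30.6]
eef_rot: [-3.142, -0.0, -3.016]
wrist_force: [-1.0, -0.5, 1.0]
width: 0.0
finger_force: 0.7
time_s: 19.18
tool_pos: [472.2, -197.1, 30.6]
eef_rot: [3.142, -0.0, -3.016]
wrist_force: [-1.5, 0.4, 0.9]
width: 0.2
finger_force: 0.7
time_s: 19.35
tool_pos: [474.1, -196.8, 30.6]
eef_rot: [3.142, -0.0, -3.016]
wrist_force: [-0.5, -0.4, -0.7]
width: -0.1
finger_force: 0.4
time_s: 19.52
tool_pos: [476.3, -196.6, 30.6]
eef_rot: [-3.142, 0.0, -3.016]
wrist_force: [-1.0, 0.4, 0.5]
width: 0.3
finger_force: 0.3
```

```bash
python3 -m handwheel '[{"delta_pos":[0.001,0.0001,0],"spin":0},{"delta_pos":[0.001,0.0001,0],"spin":0}]' | grep -E "tool_pos|force"
python3 -m handwheel '[{"delta_pos":[0.001,0.0001,0],"spin":0},{"delta_pos":[0.001,0.0002,0],"spin":0}]'| grep -E "tool_pos|force"
python3 -m handwheel '[{"delta_pos":[0.001,0.0001,0],"spin":0},{"delta_pos":[0,0,0],"spin":0}]'| grep -E "tool_pos|force"
```

```text
tool_pos: [478.3, -196.4, 30.6]
wrist_force: [-0.5, -0.3, 0.1]
finger_force: 0.3
tool_pos: [480.3, -196.1, 30.6]
wrist_force: [-0.9, -0.1, 0.5]
finger_force: 0.3
tool_pos: [480.7, -195.9, 30.5]
wrist_force: [-3.2, -1.9, 2.5]
finger_force: 1.7
```

```bash
for i in 1; do :; done
python3 -m handwheel '[{"delta_pos":[0.001,0.0001,0],"spin":0},{"delta_pos":[0,0,0],"spin":0}]'| grep -E "tool_pos|force"
python3 -m handwheel '[{"delta_pos":[0.001,0.0001,0],"spin":0},{"delta_pos":[0,0,0],"spin":0}]'| grep -E "tool_pos|force"
```

```text
tool_pos: [480.7, -195.9, 30.5]
wrist_force: [-7.7, -3.0, 5.9]
finger_force: 3.9
tool_pos: [480.7, -195.8, 30.4]
wrist_force: [-11.1, -4.7, 9.2]
finger_force: 5.8
```

The blank is seated against the stop: the TCP no longer advances and the force is rising. I'll back off, lift, and go to the front of the bin.

```bash
python3 -m handwheel '[{"delta_pos":[-0.008,-0.001,0],"spin":0},{"delta_pos":[-0.01,-0.001,0.01],"spin":0},{"delta_pos":[0,0,0.04],"spin":0},{"delta_pos":[0,0,0.04],"spin":0},{"delta_pos":[0,0,0.04],"spin":0}]'
python3 -m handwheel '[{"delta_pos":[-0.01,0.034,0.03],"spin":-0.8},{"delta_pos":[-0.01,0.034,0],"spin":-0.8},{"delta_pos":[-0.01,0.034,0],"spin":-0.8},{"delta_pos":[-0.01,0.034,0],"spin":-0.8},{"delta_pos":[-0.01,0.034,0],"spin":-0.8}]' >/dev/null
python3 -m handwheel '[{"delta_pos":[-0.01,0.034,0],"spin":-0.8},{"delta_pos":[-0.01,0.034,0],"spin":-0.8},{"delta_pos":[-0.01,0.034,0],"spin":-0.8},{"delta_pos":[-0.01,0.034,0],"spin":-0.8},{"delta_pos":[0,0,0],"spin":0}]'
python3 meas.py
```

```text
time_s: 20.77
tool_pos: [464.7, -197.6, 161.8]
eef_rot: [3.141, -0.0, -3.017]
wrist_force: [0.5, -0.0, 0.5]
width: 0.1
finger_force: 0.0
time_s: 21.6
tool_pos: [374.8, 109.3, 187.7]
eef_rot: [3.139, 0.001, -3.139]
wrist_force: [0.4, -0.1, -0.3]
width: 0.2
finger_force: 0.0
scene 420 x [-21.6 118.8] handle y slope deg -1.0 y at 30.2 y extent [-0.9 61.3]
 far edge [np.float64(118.6), np.float64(119.5), np.float64(117.8), np.float64(118.7), np.float64(119.5), np.float64(121.2), np.float64(118.8)]
top 504 x [-17.9 119.2] handle y slope deg -1.4 y at 26.5 y extent [-0.8 53.3]
 far edge [np.float64(119.8), np.float64(120.3), np.float64(118.8), np.float64(119.7), np.float64(120.2), np.float64(118.6)]
 stop -20 [(96, 147), (99, 141), (102, 142), (105, 144), (108, 144), (111, 144), (114, 145), (117, 133), (120, 55), (123, 30), (126, 45), (129, 45), (132, 74), (135, 85)]
 stop 25 [(96, 177), (99, 177), (102, 176), (105, 176), (108, 180), (111, 177), (114, 178), (117, 178), (120, 180), (123, 182), (126, 165), (129, 63), (132, 88), (135, 88)]
 stop 70 [(96, 142), (99, 141), (102, 141), (105, 143), (108, 141), (111, 145), (114, 126), (117, 63), (120, 63), (123, 43), (126, 31), (129, 54), (132, 84), (135, 82)]
```

Seated squarely: the far edge is at 119–120 in both views, and the yaw is within about 1° of the stop. Now I'll shut the bin.

```bash
python3 -m handwheel '[{"delta_pos":[0,0,-0.03],"spin":0},{"delta_pos":[0,0,-0.03],"spin":0},{"delta_pos":[0,0,-0.02],"spin":0},{"delta_pos":[0,0,-0.01],"spin":0},{"delta_pos":[0,0,0],"spin":0}]'
python3 -m handwheel '[{"delta_pos":[0.006,0,0],"spin":0},{"delta_pos":[0.006,0,0],"spin":0},{"delta_pos":[0.005,0,0],"spin":0},{"delta_pos":[0.004,0,0.002],"spin":0},{"delta_pos":[0.004,0,0.004],"spin":0}]'
python3 -m handwheel '[{"delta_pos":[0.004,0,0.005],"spin":0},{"delta_pos":[0.0045,0,0.006],"spin":0},{"delta_pos":[0.005,0,0.0065],"spin":0},{"delta_pos":[0.005,0,0.0065],"spin":0},{"delta_pos":[0.005,0,0.0065],"spin":0}]'
```

```text
time_s: 22.12
tool_pos: [375.1, 103.1, 95.6]
eef_rot: [-3.141, -0.003, 3.139]
wrist_force: [-0.4, 0.3, -0.7]
width: -0.2
finger_force: 0.0
time_s: 22.53
tool_pos: [400.6, 104.5, 103.7]
eef_rot: [-3.141, -0.002, 3.141]
wrist_force: [-5.6, 0.9, 0.3]
width: 0.0
finger_force: 3.3
time_s: 22.95
tool_pos: [422.9, 104.1, 134.3]
eef_rot: [-3.14, -0.004, 3.141]
wrist_force: [-5.0, -2.7, -0.1]
width: -0.1
finger_force: 2.6
```

```bash
python3 -m handwheel '[{"delta_pos":[0.0073,0,0.006],"spin":0},{"delta_pos":[0.0073,0,0.006],"spin":0},{"delta_pos":[0.0074,0,0.006],"spin":0},{"delta_pos":[0.0074,0,0.006],"spin":0},{"delta_pos":[0.0074,0,0.006],"spin":0}]'| grep -E "tool_pos|force"
python3 -m handwheel '[{"delta_pos":[0.0072,0,0.0039],"spin":0},{"delta_pos":[0.0072,0,0.0039],"spin":0},{"delta_pos":[0.0072,0,0.0039],"spin":0},{"delta_pos":[0.0072,0,0.0039],"spin":0},{"delta_pos":[0.0072,0,0.0039],"spin":0}]'| grep -E "tool_pos|force"
python3 -m handwheel '[{"delta_pos":[0.0078,0,0.0024],"spin":0},{"delta_pos":[0.0078,0,0.0024],"spin":0},{"delta_pos":[0.0078,0,0.0024],"spin":0},{"delta_pos":[0.0078,0,0.0024],"spin":0},{"delta_pos":[0.0078,0,0.0024],"spin":0}]'| grep -E "tool_pos|force"
python3 -m handwheel '[{"delta_pos":[0.007,0,0.001],"spin":0},{"delta_pos":[0.007,0,0.001],"spin":0},{"delta_pos":[0.007,0,0.001],"spin":0},{"delta_pos":[0.006,0,0.001],"spin":0},{"delta_pos":[0.004,0,0],"spin":0}]'| grep -E "tool_pos|force"
```

```text
tool_pos: [459.8, 104.0, 164.7]
wrist_force: [-5.6, -3.4, 3.9]
finger_force: 2.9
tool_pos: [497.4, 104.4, 184.2]
wrist_force: [-2.9, -1.3, -1.1]
finger_force: 1.2
tool_pos: [537.2, 104.7, 195.5]
wrist_force: [-1.6, -1.1, -1.5]
finger_force: 1.1
tool_pos: [568.3, 104.8, 199.5]
wrist_force: [-3.0, -1.7, 1.2]
finger_force: 1.2
```

```bash
python3 -m handwheel '[{"delta_pos":[0.002,0,0],"spin":0},{"delta_pos":[0.002,0,0],"spin":0},{"delta_pos":[0,0,0],"spin":0}]'| grep -E "tool_pos|force"
python3 -m handwheel '[{"delta_pos":[0.001,0,0],"spin":0},{"delta_pos":[0.001,0,0],"spin":0},{"delta_pos":[0,0,0],"spin":0}]'| grep -E "tool_pos|force"
python3 -m handwheel '[{"delta_pos":[0.001,0,0],"spin":0},{"delta_pos":[0.001,0,0],"spin":0},{"delta_pos":[0,0,0],"spin":0}]'| grep -E "tool_pos|force"
```

```text
tool_pos: [571.9, 104.8, 199.6]
wrist_force: [-0.4, 0.1, -0.1]
finger_force: 0.1
tool_pos: [573.5, 104.8, 199.6]
wrist_force: [-1.7, -0.3, -0.3]
finger_force: 0.7
tool_pos: [575.7, 104.7, 199.6]
wrist_force: [-1.5, -0.4, 1.0]
finger_force: 0.8
```

```bash
python3 -m handwheel '[{"delta_pos":[0.001,0,0],"spin":0},{"delta_pos":[0.001,0,0],"spin":0},{"delta_pos":[0,0,0],"spin":0}]'| grep -E "tool_pos|force"
python3 -m handwheel '[{"delta_pos":[0.001,0,0],"spin":0},{"delta_pos":[0.001,0,0],"spin":0},{"delta_pos":[0,0,0],"spin":0}]'| grep -E "tool_pos|force"
python3 -m handwheel '[{"delta_pos":[0.001,0,0],"spin":0},{"delta_pos":[0.001,0,0],"spin":0},{"delta_pos":[0,0,0],"spin":0}]'| grep -E "tool_pos|force"
```

```text
tool_pos: [576.3, 104.7, 199.5]
wrist_force: [-7.5, -0.7, 6.0]
finger_force: 3.9
tool_pos: [576.3, 104.6, 199.5]
wrist_force: [-15.7, -0.3, 12.1]
finger_force: 8.1
tool_pos: [576.4, 104.6, 199.5]
wrist_force: [-24.7, -0.2, 18.1]
finger_force: 12.4
```

The bin is hard against its shut stop. I'll retreat and compare the views with the initial pictures.

```bash
python3 -m handwheel '[{"delta_pos":[-0.01,0,0],"spin":0},{"delta_pos":[-0.02,0,0],"spin":0},{"delta_pos":[-0.03,0,0.02],"spin":0},{"delta_pos":[-0.03,0.02,0.02],"spin":0},{"delta_pos":[-0.025,0.03,0],"spin":0}]' >/dev/null
python3 -m handwheel '[{"delta_pos":[-0.02,0.035,0],"spin":0},{"delta_pos":[-0.02,0.035,0],"spin":0},{"delta_pos":[-0.02,0.035,0],"spin":0},{"delta_pos":[-0.02,0.035,0],"spin":0},{"delta_pos":[-0.02,0.035,0],"spin":0}]'>/dev/null
python3 -m handwheel '[{"delta_pos":[-0.02,0.035,0],"spin":0},{"delta_pos":[-0.02,0.035,0],"spin":0},{"delta_pos":[-0.02,0.035,0],"spin":0},{"delta_pos":[-0.02,0.035,0],"spin":0},{"delta_pos":[0,0,0],"spin":0}]'
python3 - <<'E'
from h import *
L={"blue":((108,150,60),(125,255,255)),"red":((0,200,120),(6,255,255)),"yellow":((22,180,120),(32,255,255)),"orange":((8,200,150),(16,255,255)),"dkgouge/stop":((0,60,20),(15,255,95)),"silver":((90,5,120),(125,60,255))}
W={"scene":(205,130,200,150),"top":(195,140,235,120)}
for n in W:
    x,y,w,h=W[n]; o=cv2.cvtColor(cv2.imread(f"pics/{n}0.png"),cv2.COLOR_BGR2HSV)[y:y+h,x:x+w]; q=cam(n); c=q["hsv"][y:y+h,x:x+w]
    for k,(a,b) in L.items():
        r=[cv2.moments(cv2.inRange(i,a,b),True) for i in(o,c)]; print(n,k,[(int(m["m00"]),round(m["m10"]/(m["m00"]+1e-9),1),round(m["m01"]/(m["m00"]+1e-9),1)) for m in r])
    d=cv2.absdiff(q["img"][y:y+h,x:x+w,::-1],cv2.imread(f"pics/{n}0.png")[y:y+h,x:x+w]).max(2)>45
    kk,l,st,ce=cv2.connectedComponentsWithStats(d.astype(np.uint8)); print([s.tolist() for s in st[1:] if s[4]>8])
E
python3 meas.py | grep -v stop
```

```text
time_s: 27.37
tool_pos: [283.6, 475.7, 239.9]
eef_rot: [3.137, 0.0, -3.139]
wrist_force: [-0.3, -0.8, 1.1]
width: 0.1
finger_force: 0.0
scene blue [(0, 0.0, 0.0), (0, 0.0, 0.0)]
scene red [(30, 173.9, 36.3), (57, 174.1, 36.5)]
scene yellow [(124, 23.3, 103.3), (124, 23.3, 103.3)]
scene orange [(26, 36.1, 117.6), (35, 38.3, 115.3)]
scene dkgouge/stop [(173, 6.0, 5.4), (241, 10.7, 9.4)]
scene silver [(6, 64.5, 87.8), (9, 67.0, 85.4)]
[[121, 26, 9, 11, 29], [131, 27, 26, 26, 51], [139, 108, 61, 42, 985], [175, 139, 25, 11, 133]]
top blue [(136, 87.8, 34.9), (132, 87.7, 34.5)]
top red [(19, 217.7, 84.7), (21, 216.7, 82.3)]
top yellow [(0, 0.0, 0.0), (0, 0.0, 0.0)]
top orange [(0, 0.0, 0.0), (0, 0.0, 0.0)]
top dkgouge/stop [(3090, 128.9, 49.7), (3119, 131.0, 50.1)]
top silver [(166, 91.3, 14.5), (163, 91.2, 14.5)]
[[172, 36, 16, 7, 58], [183, 39, 12, 41, 158]]
scene 367 x [-18.4 117.9] handle y slope deg -0.6 y at 29.6 y extent [ 0.3 57.9]
 far edge [np.float64(118.6), np.float64(117.0), np.float64(117.8), np.float64(118.7), np.float64(117.1), np.float64(117.9), np.float64(118.8)]
top 506 x [-17.9 119.2] handle y slope deg -1.0 y at 26.4 y extent [-0.8 53.5]
 far edge [np.float64(119.8), np.float64(120.3), np.float64(118.8), np.float64(119.7), np.float64(120.2), np.float64(118.6)]
```

```bash
python3 -c "
from workcell import manip
print(manip.sign_off())"
```

```text
the job is handed in; nothing more can be done
None
```

The job is handed in: the spoon blank lies broad face down with its bowl end squarely against the stop (yaw within about 1°), the blue bin is pushed fully shut, and the final views showed nothing else moved.

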